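# Unmould a clay casting, stand it on the dryer and hold the sprung air shutter half open

## Task

Lift the square clay casting out of the plaster mould and set it down gently, upright, in the middle of the bench dryer's wire grid, and let go of it. Then slide the dryer's spring-return air shutter by its black handle to the red half-open mark and finish while holding it there against the spring; the shutter must never go past about three quarters open, because full air cracks fresh clay. Leave the other things where they are.

Things in the scene. Friction and masses are not known exactly. Their poses are not given: they have to be found in the camera images.
- casting: leather-hard brown clay casting, a hollow square tube 46 x 46 mm and 34 mm tall, walls 9 mm, about 60 g; origin at the centre of its underside, z up along the tube, x and y square to its sides. It stands in the mould's cavity with its top 18 mm standing proud; take it across two facing outer sides
- mould: lower half of a white plaster mould, a block 120 x 120 x 42 mm that does not move, with three small round keys 5 mm high near its corners; origin at the centre of its underside, z up, x and y square to its sides. In the middle of its top is a square cavity 50 mm wide and 16 mm deep in which the casting stands, square with the block
- dryer: green sheet-steel bench dryer that does not move, 200 mm (x) x 260 mm (y) x 68 mm high; origin at the centre of its underside, z up, its front (-x) with a red switch faces the robot. On its left (+y) half is the square wire ware grid, on its right (-y) half the air shutter between two aluminium rails 9 mm high
- grid_center (a point): centre of the top of the wire ware grid, 64 mm above the table; the grid is 112 x 112 mm and lies 4 mm below the case top around it
- shutter_travel (a joint): travel of the dryer's steel air shutter in m: 0 shut, 0.035 half open, 0.070 fully open. It slides along the dryer's -x (towards the robot). Two springs pull it shut: about 3 N when shut, 8.6 N at half, 14 N fully open; let go, it springs shut
- shutter: steel shutter plate 80 x 80 x 3 mm with a black upright handle, 12 mm thick along the slide (x), 42 mm wide (y), 34 mm tall. Origin: under the handle's middle, 68 mm above the table (case top); the handle spans 5 to 39 mm above it. Axes as the dryer's. Pinch the handle from above over its thickness. Its red pointer runs along the right rail past marks: black (shut), red (half), black (full)
- half_mark (a point): where the shutter's origin lies when it is exactly half open (pointer at the red mark); fixed to the dryer, 35 mm in front (-x) of the shut position
- mould_top_half: upper half of the plaster mould, a white block 120 x 120 x 46 mm with a square hollow, lying by itself behind the lower half; not needed
- kidney: bystander: red kidney-shaped rib, 56 x 90 x 8 mm, lying flat; origin at the centre of its underside
- wood_rib: bystander: wooden rib, 48 x 102 x 8 mm, lying flat; origin at the centre of its underside
- yellow_pot: bystander: small pot with yellow label and white lid, 60 mm wide and 69 mm tall; origin at the centre of its underside
- tile_teal: bystander: teal glazed test tile, 60 x 36 x 8 mm, lying flat; origin at the centre of its underside
- tile_rust: bystander: rust-brown glazed test tile, 60 x 36 x 8 mm, lying flat; origin at the centre of its underside

How it is judged:
On the way, in this order (a step that is already met when the one before it is completed fails the run):
1. the casting is lifted clear of the mould (z of casting in the frame of mould above 0.052 m and contact force between casting and mould below 0.05 N), for 0.1 s.
2. the casting stands upright in the middle of the ware grid, let go, with the shutter still shut (x of casting in the frame of grid_center between -0.03 and 0.03 m and y of casting in the frame of grid_center between -0.03 and 0.03 m and z of casting in the frame of grid_center between -0.004 and 0.004 m and angle between casting's own z axis and vertical below 0.1 rad and linear speed of casting below 0.02 m/s and contact force between the fingers and casting below 0.05 N and value of joint shutter_travel below 0.01 m), for 0.3 s.
3. the shutter is held by its handle at half travel (value of joint shutter_travel between 0.029 and 0.041 m and velocity of joint shutter_travel between -0.01 and 0.01 m/s and contact force between the fingers and shutter above 3 N and contact force between casting and shutter below 0.05 N), for 1 s.
At the end, for the whole second after the job is handed in: The casting stands upright on the ware grid, within 30 mm of its centre along each side, at rest, not touched by fingers or handle; the shutter is still, at 29 to 41 mm of travel (half is 35), with the fingers pressing on its handle with more than 3 N (all of step 3 and x of casting in the frame of grid_center between -0.03 and 0.03 m and y of casting in the frame of grid_center between -0.03 and 0.03 m and z of casting in the frame of grid_center between -0.004 and 0.004 m and angle between casting's own z axis and vertical below 0.1 rad and linear speed of casting below 0.02 m/s and contact force between the fingers and casting below 0.05 N); the arm keeps its last pose, push and grip.
It fails at once if the shutter goes past three quarters open (more than 56 mm) (value of joint shutter_travel above 0.056 m).
It fails at once if the casting is dropped (falls faster than 0.5 m/s out of the fingers) (linear speed of casting above 0.5 m/s and contact force between the fingers and casting below 0.02 N).
It fails at once if the casting is tipped over (angle between casting's own z axis and vertical above 0.7 rad).
It fails at once if a bystander is moved more than 30 mm (distance of any of kidney, wood_rib, yellow_pot, tile_teal, tile_rust from where it was at the start of the episode above 0.03 m).
It also fails if it takes over 64 s, if anything falls off the work surface, if the arm or the gripper's body presses on something with over 40 N, if the wrist force passes 120 N, or if a joint passes its speed limit or range.

## Robot

A 7-joint arm with a two-finger parallel gripper is mounted at the origin on a cart in front of the work surface, level with it; the furniture and walls round the work are solid. World frame = base frame: x ahead of the robot, y to its left, z up, the work surface at z = 0. Lengths are in m, angles in rad, forces in N, time in s.
With the tool pointing down it reaches from about 0.4 to 0.875 m from the base axis. Payload 6.5 kg.
Tool frame: the origin (TCP) lies on the centre line of the jaws, within the pads' length; the fingertips stand 25 mm ahead of it and the grasp point (between the pads) lies 6 mm ahead of it; z points along the fingers, y is the line along which they close (so a half turn about z gives the same grasp; the last joint's range is limited). The gripper opens to 85 mm and grips with 20 to 120 N. Pads are 22 mm wide; open, the fingers measure 114 mm over their backs; the gripper's body (76 mm by 85 mm) begins 54 mm behind the grasp point. The pads swing forward as they close: fully open they stand 13 mm farther back than shut.
Start: joints at [1.069, 0.536, -0.004, 1.538, 0.003, 1.067, -0.071], TCP at [0.274, -0.589, 0.256] pointing down, gripper open.
Joint ranges: [-2.7, 2.7], [-0.37, 2.16], [-1.27, 1.26], [0.24, 2.4], [-1.31, 4.45], [0.19, 1.91], [-2.76, 2.76]. Speed limits (rad/s): [2.39, 2.39, 3.14, 3.14, 3.14, 3.14, 3.14].

## Interface

Orientations are given as a unit quaternion [x, y, z, w].
In Python, from bench import sense, imaging, workorder gives the robot as it stands. The module is installed in compiled form; this text tells all that it offers.
- The arm moves only by the shell command python3 -m creep 'ROWS' [OPENING] [FORCE]. ROWS is JSON, a list that holds one entry, the list of rows, each a list of 6 numbers: the shift along the tool's x, y, z as a fraction of full scale, then the turn, a rotation vector about the tool's x, y, z as a fraction of full scale. A call has 1 to 5 rows; each row is the pose to reach, as a shift and turn from the pose commanded when the call began, along the tool's axes at that moment; what a row does not reach only later rows make up. Full scale, the value 1, is 10 cm for a shift and 60 degrees for a turn. A row lasts 1/8 s, in which the tool goes at most 62.5 mm and 10.7 degrees, less where a joint would pass 70% of its speed; a pose out of reach is approached as far as the arm can. A call with a number of a shift or a turn outside -1 to 1 is refused whole. A call with a gripper value outside its range is refused whole. OPENING is the opening, from -1 (shut) to 1 (fully open), set as the call begins (- or left out, the last holds). The fingers move at their own pace and stop on an object; FORCE is the grip in N (left out, the last holds). Time passes only in rows, so rows that repeat a pose let the fingers close. It gives the time, the measured TCP pose, the force, the opening and the grip force at its end, in the units of the state.
- sense(): the state, without advancing time (a new reading comes with each control period).
- imaging.capture(name): name is "side" or "top"; returns a dict with "image" (384x512x3 uint8, blue, green, red), "range_z" (384x512 float32, m along the optical axis (not along the pixel's ray), 0 where there is no reading), "mtx" (3x3 intrinsics, pixels), "D" ([k1, k2, p1, p2, k3] as OpenCV has them; the pictures are not rectified), "rvec" (rotation vector, rad) and "tvec" (3), from world to camera coordinates, as OpenCV has them. Camera axes: x right, y down, z forward; pixel columns grow to the right and rows downward; lengths in m; the calibration is good to about 2 mm. A picture is of the moment at which its call begins.
- workorder.sign_off(): hands the job in; it is judged then, once.
The state is a dict: "clock": time; "q": joint angles; "qd": joint speeds; "effort": joint torques, N m; "position": TCP position; "orientation": TCP orientation; "ft_force": force on the tool from outside, world axes, zero at the start; "torque": the same for the moment, N m; "width": finger opening in m; "grip_force": force on a finger pad.
Only numpy, scipy, OpenCV 4.12 (cv2) and the standard library are available. Lean on these libraries where they do the work, as an engineer would, in place of code of your own. Each camera call takes 0.05 s, during which the arm holds its last target. There are 200 camera calls.

## Working session

There is one attempt and no reset: what is moved stays moved. The work goes in short steps, Python scripts to look and compute and a shell command to move; the robot and the scene stay as the last step left them, time stands still between calls to the robot, and variables do not carry over. Pictures are saved under pics/ and viewed, at most 10 in all, crops included, and the job is handed in when it is done.

```bash
mkdir -p pics
python3 - <<'E'
from bench import sense, imaging
import cv2,numpy as np,pickle
s=sense(); print({k:np.round(v,3) for k,v in s.items()})
for n in("top","side"):
    c=imaging.capture(n); cv2.imwrite(f"pics/{n}0.png",c["image"]); pickle.dump(c,open(f"{n}0.pkl","wb"))
    R=cv2.Rodrigues(np.array(c["rvec"]))[0]; print(n,-R.T@np.array(c["tvec"]).ravel(),R[2])
E
cat > h.py <<'E'
import cv2,numpy as np,pickle
def load(n): return pickle.load(open(n,"rb"))
def ray(c,u,v):
    p=cv2.undistortPoints(np.array([[[u,v]]],float),np.array(c["mtx"]),np.array(c["D"]))[0,0]
    R=cv2.Rodrigues(np.array(c["rvec"],float))[0]; t=np.array(c["tvec"],float).ravel()
    return -R.T@t, R.T@np.array([p[0],p[1],1.])
def at_z(c,u,v,z):
    o,d=ray(c,u,v); return o+d*(z-o[2])/d[2]
def at_d(c,u,v):
    o,d=ray(c,u,v); k=c["range_z"][int(v)-1:int(v)+2,int(u)-1:int(u)+2]; return o+d*np.median(k)
E
```

```text
{'clock': np.float64(0.0), 'q': array([ 1.069,  0.537, -0.004,  1.539,  0.003,  1.067, -0.071]), 'qd': array([-0.001,  0.002,  0.002, -0.001, -0.   ,  0.   ,  0.   ]), 'effort': array([-0.0000e+00, -5.8341e+01,  1.0480e+00, -2.5910e+01,  1.2000e-02,
        1.0000e-02,  0.0000e+00]), 'position': array([ 0.274, -0.589,  0.255]), 'orientation': array([ 0.976,  0.216, -0.   , -0.001]), 'ft_force': array([-0.416, -0.056,  0.357]), 'torque': array([0.002, 0.045, 0.018]), 'grip_force': np.float64(0.0), 'width': np.float64(0.085)}
top [ 0.34539255 -0.03561388  1.39532292] [ 0.11608162 -0.02256093 -0.99298341]
side [-0.10439241  1.19366818  0.5961366 ] [ 0.41096986 -0.8385654  -0.35764765]
```

View pics/top0.png

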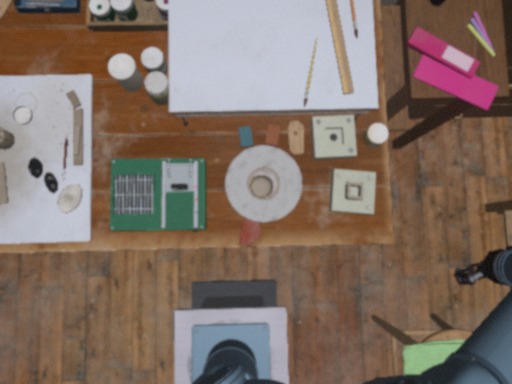

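View pics/side0.png

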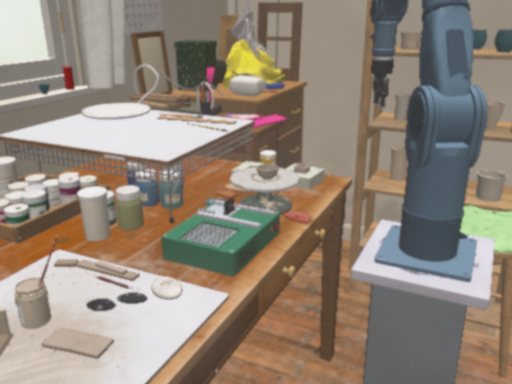

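The top view shows the dryer at about (158,194), the mould with the casting at (354,191), and a turntable with a pot on it between them at (263,184). The side view has the dryer at (222,235), with the mould behind the turntable at (303,172). Next I'll enlarge crops.

Run:
```python
from h import *
c=load("top0.pkl"); im=c["image"]
a=cv2.resize(im[150:240,100:215],None,fx=5,fy=5,interpolation=cv2.INTER_CUBIC)
b=cv2.resize(im[160:222,322:386],None,fx=6,fy=6,interpolation=cv2.INTER_CUBIC)
cv2.imwrite("pics/a.png",a); cv2.imwrite("pics/b.png",b)
for n,u,v in [("grid",134,194),("dryer corner TL",112,159),("TR",204,160),("BL",112,229),("BR",204,229),("wheel",240,200),("pot",262,185),("potrim",270,178),("table",220,150),("mould BL",336,208),("BR",372,208),("uphalf",325,125),("yellowpot",377,133)]:
    print(n,at_d(c,u,v).round(3))
# heights over corridor
print(max((at_d(c,u,v)[2],u,v) for u in range(222,304,2) for v in range(142,240,2)))
```

```text
grid [0.475 0.261 0.06 ]
dryer corner TL [0.573 0.32  0.068]
TR [0.566 0.065 0.064]
BL [0.379 0.319 0.068]
BR [0.373 0.069 0.047]
wheel [ 0.448 -0.034  0.1  ]
pot [ 0.487 -0.094  0.103]
potrim [ 0.503 -0.115  0.13 ]
table [0.605 0.022 0.   ]
mould BL [ 0.424 -0.305  0.041]
BR [ 0.421 -0.407  0.043]
uphalf [ 0.664 -0.283  0.046]
yellowpot [ 0.632 -0.425  0.071]
(np.float64(0.13469346160469087), 258, 174)
```

View pics/a.png

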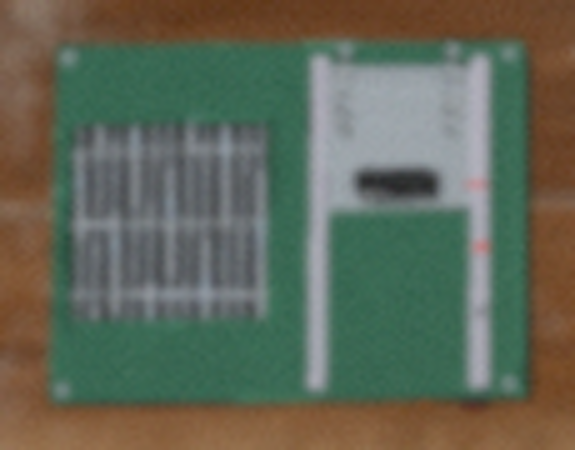

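View pics/b.png

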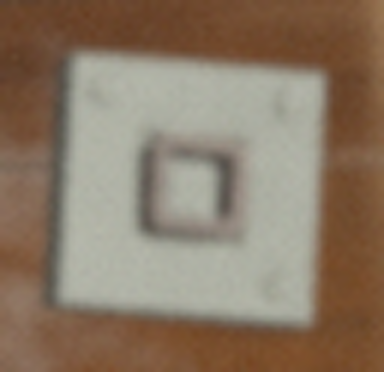

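Crop A, at 5x from (100,150): the grid spans (73..267, 123..318), the handle's top centre is near (398,184), the pointer is at (475,184), and the red mark is at (481,246). Crop B, at 6x from (322,160): the mould corners are (65,50), (326,72), (313,325) and (55,305), and the casting's top is centred near (196,187).

Run:
```python
from h import *
c=load("top0.pkl")
A=lambda x,y,z: at_z(c,100+x/5-.4,150+y/5-.4,z)
B=lambda x,y,z: at_z(c,322+x/6-.42,160+y/6-.42,z)
g=np.array([A(*p,.064) for p in[(73,123),(267,123),(266,318),(73,318)]]); print("grid",g.mean(0).round(4),np.linalg.norm(g-np.roll(g,1,0),axis=1).round(3))
d=np.array([A(*p,.068) for p in[(57,45),(525,43),(527,402),(52,402)]]); print("dryer",d.round(3),d.mean(0).round(4),np.linalg.norm(d-np.roll(d,1,0),axis=1).round(3),"yaw",[np.degrees(np.arctan2(-(q-p)[0],-(q-p)[1]) )*-1 for p,q in[(d[0],d[1]),(d[3],d[2])]])
m=np.array([B(*p,.042) for p in[(65,50),(326,72),(313,325),(55,305)]]); print("mould",m.round(3),m.mean(0).round(4),np.linalg.norm(m-np.roll(m,1,0),axis=1).round(3))
for p,q in((0,1),(3,2)):
  e=m[q]-m[p]; print("myaw",np.degrees(np.arctan2(e[0],-e[1])))
for p,q in((0,3),(1,2)):
  e=m[p]-m[q]; print("myaw2",np.degrees(np.arctan2(e[1],e[0])))
k=np.array([B(*p,.060) for p in[(146,134),(247,138),(244,241),(145,238)]]); print("cast",k.mean(0).round(4),np.linalg.norm(k-np.roll(k,1,0),axis=1).round(3))
h=np.array([A(*p,.107) for p in[(357,172),(440,168),(440,192),(357,196)]]); print("handle",h.round(4),h.mean(0).round(4))
print("ptr",A(475,184,.071),"red",A(481,246,.077), "shutter front",A(330,209,.072),A(468,207,.072), "back",A(330,65,.071))
from bench import sense
from scipy.spatial.transform import Rotation as R
print(R.from_quat(sense()["orientation"]).as_matrix().round(3))
```

```text
grid [0.4753 0.2612 0.064 ] [0.109 0.107 0.109 0.106]
dryer [[0.574 0.323 0.068]
 [0.57  0.063 0.068]
 [0.37  0.065 0.068]
 [0.376 0.324 0.068]] [0.4727 0.1937 0.068 ] [0.198 0.26  0.2   0.259] yaw [np.float64(-0.9192843295352608), np.float64(-1.397139424850721)]
mould [[ 0.539 -0.3    0.042]
 [ 0.526 -0.424  0.042]
 [ 0.405 -0.411  0.042]
 [ 0.417 -0.29   0.042]] [ 0.4717 -0.3563  0.042 ] [0.122 0.125 0.121 0.122]
myaw -6.088052845283878
myaw -5.716799960399957
myaw2 -4.744383525345558
myaw2 -6.050204198550225
cast [ 0.4698 -0.3547  0.06  ] [0.049 0.048 0.049 0.046]
handle [[0.4949 0.1515 0.107 ]
 [0.4961 0.1069 0.107 ]
 [0.4831 0.107  0.107 ]
 [0.4819 0.1515 0.107 ]] [0.489  0.1292 0.107 ]
ptr [0.49097357 0.09157008 0.071     ] red [0.45591245 0.08805114 0.077     ] shutter front [0.47871999 0.17152575 0.072     ] [0.47814225 0.09546946 0.072     ] back [0.55941496 0.17141093 0.071     ]
[[ 0.907  0.422 -0.001]
 [ 0.422 -0.907  0.001]
 [-0.    -0.002 -1.   ]]
```

Everything checks out against the given sizes: grid 0.107 to 0.109 m (nominal 0.112), dryer 0.26 x 0.20 m, mould 0.12 m, and the handle is at shut, 35 mm from the red mark. I'll grip both things along x. First the approach, turning the tool as it goes.

```bash
cat >> h.py <<'E'
def go(x,y,z,head):
    """rows needed (tool units) to put TCP at x,y,z with tool y heading head deg, tool down"""
    from bench import sense
    from scipy.spatial.transform import Rotation as R
    s=sense(); r=R.from_quat(s["orientation"]); h=np.radians(head)
    Y=np.array([np.cos(h),np.sin(h),0]); Z=np.array([0,0,-1.]); X=np.cross(Y,Z)
    d=r.inv().apply(np.array([x,y,z])-s["position"])/.1
    t=(r.inv()*R.from_matrix(np.c_[X,Y,Z])).as_rotvec()/np.radians(60)
    print("pos",s["position"].round(4),"shift",d.round(3),"turn",t.round(3),"q",np.round(s["q"],2),"w",round(float(s["width"]),4),"grip",round(float(s["grip_force"]),1),"F",np.round(s["ft_force"],1),"t",s["clock"])
E
python3 -m creep '[[[0.2,-0.1,0,0,0,-0.17],[0.4,-0.2,0,0,0,-0.34],[0.6,-0.3,0,0,0,-0.51],[0.8,-0.4,0,0,0,-0.68],[0.95,-0.45,0,0,0,-0.85]]]' 1 40
python3 -c "
from h import *
go(.470,-.3555,.15,-5.6)"
```

```text
clock: 0.72
position: [0.3421, -0.5071, 0.2559]
orientation: [0.786, 0.618, 0.0, -0.001]
ft_force: [-0.5, -0.4, -0.4]
width: 0.0852
grip_force: 0.0
pos [ 0.3421 -0.5071  0.2559] shift [1.774 0.887 1.06 ] turn [-0.001 -0.001 -0.134] q [ 1.07  0.48 -0.23  1.63  0.12  1.04  0.57] w 0.0852 grip 0.0 F [-0.5 -0.4 -0.4] t 0.725
```

```bash
python3 -m creep '[[[0.3,0.1,0,0,0,-0.1],[0.6,0.25,0,0,0,-0.13],[0.9,0.4,0,0,0,-0.13],[0.9,0.45,0,0,0,-0.13]]]' >/dev/null
python3 -c "
from h import *
go(.470,-.3555,.15,-5.6)"
```

```text
pos [ 0.409  -0.4291  0.2561] shift [0.793 0.53  1.063] turn [ 0.    -0.002 -0.006] q [ 0.95  0.46 -0.29  1.68  0.14  1.02  0.51] w 0.0852 grip 0.0 F [-0.1  0.5  0. ] t 1.225
```

```bash
python3 -m creep '[[[0.25,0.2,0.3,0,0,0],[0.5,0.4,0.6,0,0,0],[0.78,0.53,0.9,0,0,0],[0.79,0.53,1,0,0,-0.006],[0.79,0.53,1,0,0,-0.006]]]' >/dev/null
python3 - <<'E'
from h import *
from bench import imaging
go(.470,-.3555,.068,-5.6)
for n in("top","side"):
    c=imaging.capture(n); pickle.dump(c,open(f"{n}1.pkl","wb"))
a=load("top1.pkl")["image"][150:235,310:396]; b=load("side1.pkl")["image"][130:200,240:340]
a=cv2.resize(a,(396,400),interpolation=cv2.INTER_CUBIC); b=cv2.resize(b,(400,400*70//100),interpolation=cv2.INTER_CUBIC)
b=cv2.copyMakeBorder(b,0,120,0,0,cv2.BORDER_CONSTANT); cv2.imwrite("pics/m1.png",np.hstack([a,b]))
E
```

```text
pos [ 0.467  -0.3603  0.1556] shift [0.051 0.026 0.876] turn [-0.002  0.    -0.006] q [ 0.79  0.58 -0.28  1.77  0.21  0.83  0.31] w 0.0856 grip 0.0 F [-0.9 -0.4  0.7] t 1.85
```

View pics/m1.png

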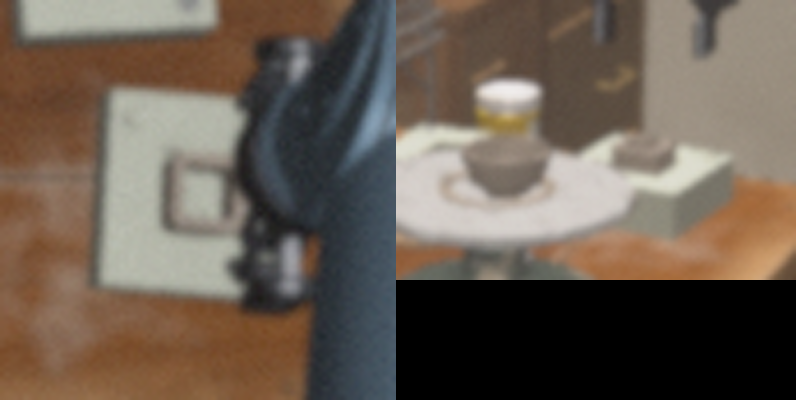

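The crop shows the fingers straddling the casting along x: casting at (200,192) on the left, and at (643,150) in the side view with the fingers above it at (605,20) and (700,40). The offset on the left is parallax. Now I'll descend.

```bash
python3 -m creep '[[[0.01,0.01,0.1,0,0,0],[0.02,0.02,0.3,0,0,0],[0.02,0.02,0.5,0,0,-0.006],[0.02,0.02,0.6,0,0,-0.006],[0.02,0.02,0.6,0,0,-0.006]]]' >/dev/null
python3 -c "
from h import *
go(.4705,-.3555,.068,-5.6)"
```

```text
pos [ 0.4698 -0.3569  0.095 ] shift [0.015 0.006 0.27 ] turn [-0.002 -0.001  0.002] q [ 0.76  0.67 -0.26  1.79  0.24  0.72  0.28] w 0.0855 grip 0.0 F [ 0.4 -0.3  0.4] t 2.575
```

```bash
python3 -m creep '[[[0.01,0,0.1,0,0,0],[0.01,0.01,0.2,0,0,0],[0.01,0.01,0.27,0,0,0],[0.01,0.01,0.27,0,0,0],[0.01,0.01,0.27,0,0,0]]]' >/dev/null
python3 -c "
from h import *
go(.4705,-.3555,.068,-5.6)"
python3 -m creep '[[[0,0,0,0,0,0],[0,0,0,0,0,0],[0,0,0,0,0,0],[0,0,0,0,0,0],[0,0,0,0,0,0]]]' -0.05 30
```

```text
pos [ 0.4717 -0.3566  0.0695] shift [ 0.01  -0.013  0.015] turn [0.    0.    0.001] q [ 0.75  0.71 -0.25  1.79  0.26  0.67  0.26] w 0.0855 grip 0.0 F [ 0.2 -1.4 -0.3] t 3.2
clock: 3.82
position: [0.4719, -0.3567, 0.0697]
orientation: [0.74, 0.672, 0.0, 0.0]
ft_force: [0.9, -0.8, 3.6]
width: 0.0455
grip_force: 31.9
```

Firm grip at 45.5 mm, so I'll lift.

```bash
python3 -m creep '[[[0,0,-0.05,0,0,0],[0,0,-0.15,0,0,0],[0,0,-0.3,0,0,0],[0,0,-0.5,0,0,0],[0,0,-0.7,0,0,0]]]' 
python3 -m creep '[[[0,0,-0.2,0,0,0],[0,0,-0.45,0,0,0],[0,0,-0.7,0,0,0],[0,0,-0.95,0,0,0],[0,0,-0.95,0,0,0]]]'
python3 - <<'E'
from h import *
from bench import imaging
go(.475,.2605,.24,-.9)
c=imaging.capture("side"); cv2.imwrite("pics/l.png",cv2.resize(c["image"][60:200,220:360],None,fx=4,fy=4,interpolation=cv2.INTER_CUBIC))
E
```

```text
clock: 4.45
position: [0.4713, -0.3567, 0.1411]
orientation: [0.74, 0.672, -0.0, 0.0]
ft_force: [0.7, -0.4, -0.7]
width: 0.0453
grip_force: 31.7
clock: 5.08
position: [0.4725, -0.3572, 0.2372]
orientation: [0.74, 0.672, 0.0, 0.002]
ft_force: [0.0, -0.2, -1.3]
width: 0.0453
grip_force: 31.7
pos [ 0.4725 -0.3572  0.2372] shift [ 6.151 -0.569 -0.046] turn [ 0.004  0.003 -0.077] q [ 0.8   0.48 -0.31  1.7   0.17  0.98  0.34] w 0.0453 grip 31.7 F [ 0.  -0.2 -1.3] t 5.075
```

View pics/l.png

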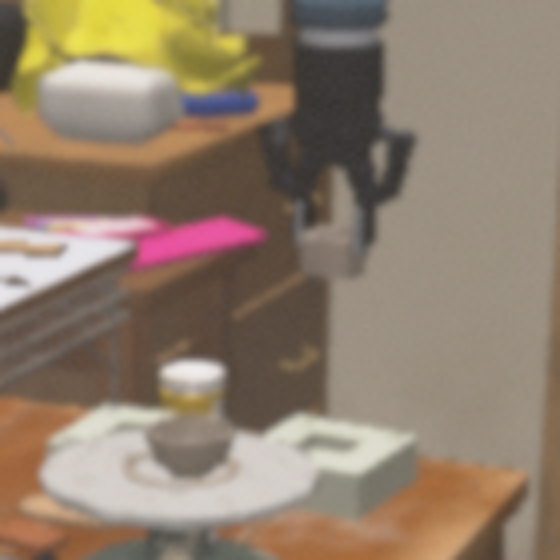

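The casting at (333,250) hangs upright in the fingers and the mould cavity at (335,443) is empty. Now I'll carry it across above the pot.

```bash
python3 -m creep '[[[0.15,0,0,0,0,-0.03],[0.35,0,0,0,0,-0.077],[0.6,-0.02,0,0,0,-0.077],[0.85,-0.05,0,0,0,-0.077],[1,-0.08,0,0,0,-0.077]]]' >/dev/null
python3 -m creep '[[[0.2,0,0,0,0,0],[0.4,0,0,0,0,0],[0.6,0,0,0,0,0],[0.8,0,0,0,0,0],[1,0,0,0,0,0]]]' >/dev/null
python3 -m creep '[[[0.2,0,0,0,0,0],[0.4,0,0,0,0,0],[0.6,0,0,0,0,0],[0.8,0,0,0,0,0],[1,0,0,0,0,0]]]' >/dev/null
python3 -c "
from h import *
go(.475,.2605,.24,-.9)"
```

```text
pos [ 0.4761 -0.0549  0.2343] shift [ 3.154 -0.059 -0.057] turn [0. 0. 0.] q [ 0.41  0.31 -0.46  1.98  0.17  0.89 -0.16] w 0.0455 grip 31.7 F [ 0.5  1.  -0.6] t 7.0
```

```bash
python3 -m creep '[[[0.2,0,0,0,0,0],[0.4,0,0,0,0,0],[0.6,0,0,0,0,0],[0.8,0,0,0,0,0],[1,0,0,0,0,0]]]' >/dev/null
python3 -m creep '[[[0.2,0,0,0,0,0],[0.4,0,0,0,0,0],[0.6,0,0,0,0,0],[0.8,0,0,0,0,0],[1,0,0,0,0,0]]]' >/dev/null
python3 -m creep '[[[0.2,0,0,0,0,0],[0.4,0,0,0,0,0],[0.6,0,0,0,0,0],[0.8,0,0,0,0,0],[0.95,0,0,0,0,0]]]' >/dev/null
python3 -m creep '[[[0.05,0,0,0,0,0],[0.1,0,0,0,0,0],[0.1,0,0,0,0,0],[0.1,0,0,0,0,0]]]' >/dev/null
python3 -c "
from h import *
go(.475,.2605,.108,-.9)"
```

```text
pos [0.4811 0.2482 0.2342] shift [ 0.123 -0.063  1.262] turn [-0.     0.    -0.001] q [-0.14  0.43 -0.54  1.82  0.27  0.96 -0.81] w 0.0452 grip 31.7 F [-0.  -0.4 -1. ] t 9.375
```

```bash
python3 -m creep '[[[0.04,-0.02,0.15,0,0,0],[0.08,-0.04,0.4,0,0,0],[0.12,-0.06,0.65,0,0,0],[0.12,-0.06,0.85,0,0,0],[0.12,-0.06,0.98,0,0,0]]]' >/dev/null
python3 -m creep '[[[0,0,0.05,0,0,0],[0,0,0.13,0,0,0],[0,0,0.17,0,0,0],[0,0,0.17,0,0,0],[0,0,0.17,0,0,0]]]' >/dev/null
python3 - <<'E'
from h import *
from bench import imaging
go(.475,.2605,.108,-.9)
ims=[]
for n,s in(("top",np.s_[150:240,100:215]),("side",np.s_[180:280,155:285])):
    c=imaging.capture(n); pickle.dump(c,open(n+"2.pkl","wb")); ims.append(cv2.resize(c["image"][s],(400,310),interpolation=cv2.INTER_CUBIC))
cv2.imwrite("pics/p.png",np.hstack(ims))
E
```

```text
pos [0.4754 0.261  0.1196] shift [-0.005 -0.004  0.116] turn [ 0.001 -0.     0.   ] q [-0.22  0.6  -0.47  1.9   0.39  0.74 -0.93] w 0.0458 grip 31.7 F [ 0.3 -0.2  0.3] t 10.625
```

View pics/p.png

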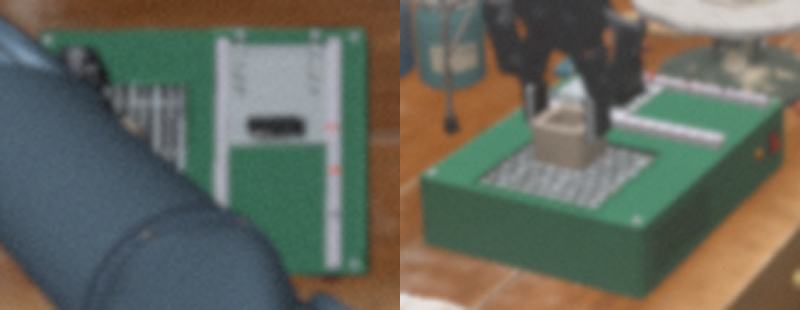

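The side half shows the casting at (568,140), upright about a centimetre above the middle of the grid (corners 482..655, 148..205). I'll lower it gently.

```bash
python3 -m creep '[[[0,0,0.03,0,0,0],[0,0,0.06,0,0,0],[0,0,0.09,0,0,0],[0,0,0.1,0,0,0],[0,0,0.1,0,0,0]]]' 
python3 -m creep '[[[0,0,0.01,0,0,0],[0,0,0.01,0,0,0],[0,0,0.01,0,0,0],[0,0,0.01,0,0,0]]]'
```

```text
clock: 11.35
position: [0.4751, 0.2609, 0.1092]
orientation: [0.713, 0.702, -0.0, -0.0]
ft_force: [-0.1, -0.3, -0.5]
width: 0.045
grip_force: 31.7
clock: 11.85
position: [0.4752, 0.2609, 0.1083]
orientation: [0.713, 0.702, 0.0, -0.0]
ft_force: [-0.0, -1.0, -0.7]
width: 0.0455
grip_force: 31.7
```

```bash
python3 -m creep '[[[0,0,0.01,0,0,0],[0,0,0.02,0,0,0],[0,0,0.02,0,0,0],[0,0,0.02,0,0,0]]]'
```

```text
clock: 12.35
position: [0.4753, 0.2609, 0.1077]
orientation: [0.713, 0.702, 0.0, 0.0]
ft_force: [-4.1, -3.7, 14.5]
width: 0.0452
grip_force: 33.4
```

Contact. I'll ease off slightly, then open.

```bash
python3 -m creep '[[[0,0,-0.01,0,0,0],[0,0,-0.01,0,0,0]]]' 
python3 -m creep '[[[0,0,0,0,0,0],[0,0,0,0,0,0],[0,0,0,0,0,0],[0,0,0,0,0,0],[0,0,0,0,0,0]]]' 0.8
python3 -m creep '[[[0,0,-0.1,0,0,0],[0,0,-0.3,0,0,0],[0,0,-0.55,0,0,0],[0,0,-0.8,0,0,0],[0,0,-1,0,0,0]]]'
python3 -c "
from h import *
go(.489,.129,.20,-.9)"
```

```text
clock: 12.6
position: [0.4753, 0.261, 0.1077]
orientation: [0.713, 0.702, 0.0, 0.0]
ft_force: [-1.6, -1.3, 6.7]
width: 0.0449
grip_force: 32.5
clock: 13.22
position: [0.4751, 0.2609, 0.1072]
orientation: [0.713, 0.702, -0.0, -0.0]
ft_force: [-0.4, -0.0, -0.6]
width: 0.0768
grip_force: 0.0
clock: 13.85
position: [0.4754, 0.2611, 0.2091]
orientation: [0.713, 0.702, 0.001, 0.0]
ft_force: [1.6, 0.5, -0.6]
width: 0.0772
grip_force: 0.0
pos [0.4754 0.2611 0.2091] shift [-1.319  0.156  0.09 ] turn [ 0.001 -0.001  0.   ] q [-0.17  0.47 -0.54  1.84  0.3   0.91 -0.86] w 0.0772 grip 0.0 F [ 1.6  0.5 -0.6] t 13.85
```

```bash
python3 -m creep '[[[-0.2,0.05,0,0,0,0],[-0.4,0.1,0,0,0,0],[-0.6,0.15,0,0,0,0],[-0.8,0.15,0,0,0,0],[-1,0.15,0,0,0,0]]]' 0 >/dev/null
python3 -m creep '[[[-0.15,0,0.1,0,0,0],[-0.32,0,0.2,0,0,0],[-0.32,0,0.35,0,0,0],[-0.32,0,0.4,0,0,0],[-0.32,0,0.4,0,0,0]]]' >/dev/null
python3 - <<'E'
from h import *
from bench import imaging
go(.489,.129,.105,-.9)
ims=[]
for n,s in(("top",np.s_[150:240,100:215]),("side",np.s_[170:270,165:295])):
    c=imaging.capture(n); pickle.dump(c,open(n+"3.pkl","wb")); ims.append(cv2.resize(c["image"][s],(400,310),interpolation=cv2.INTER_CUBIC))
cv2.imwrite("pics/s.png",np.hstack(ims))
E
```

```text
pos [0.4878 0.1295 0.1667] shift [-0.006  0.013  0.617] turn [-0.001 -0.     0.002] q [ 0.05  0.47 -0.5   1.97  0.31  0.78 -0.64] w 0.0426 grip 0.0 F [-0.4  1.1 -0.5] t 15.1
```

View pics/s.png

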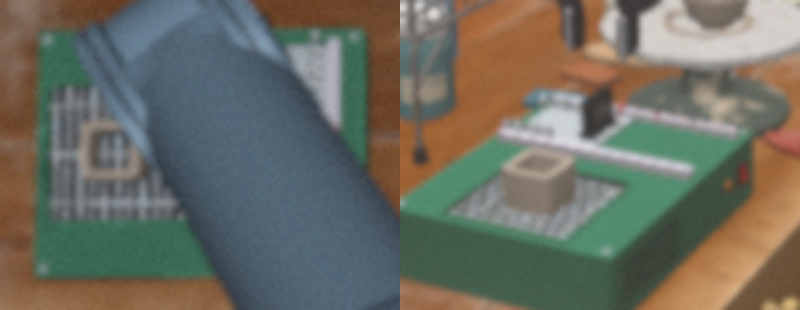

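The casting stands upright and free on the grid: (540,182) in the side view and (112,152) from the top. The fingers at (572,25) and (627,25) straddle the handle at (597,112). I'll descend and pinch it.

```bash
python3 -m creep '[[[0,0.01,0.1,0,0,0],[0,0.01,0.25,0,0,0],[0,0.01,0.4,0,0,0],[0,0.01,0.53,0,0,0],[0,0.01,0.6,0,0,0]]]'
python3 -m creep '[[[0,0,0,0,0,0],[0,0,0,0,0,0],[0,0,0,0,0,0]]]' 
python3 -m creep '[[[0,0,0,0,0,0],[0,0,0,0,0,0],[0,0,0,0,0,0],[0,0,0,0,0,0],[0,0,0,0,0,0]]]' -1 60
python3 -m creep '[[[0,0,0,0,0,0],[0,0,0,0,0,0]]]'
```

```text
clock: 15.82
position: [0.4886, 0.1285, 0.1061]
orientation: [0.713, 0.702, -0.001, -0.0]
ft_force: [0.1, 0.2, 1.0]
width: 0.0424
grip_force: 0.0
clock: 16.2
position: [0.4895, 0.1287, 0.1077]
orientation: [0.713, 0.702, 0.0, 0.0]
ft_force: [0.0, 0.6, 0.5]
width: 0.0426
grip_force: 0.0
clock: 16.82
position: [0.49, 0.1286, 0.1078]
orientation: [0.713, 0.702, 0.001, 0.001]
ft_force: [4.2, -2.2, 5.6]
width: 0.0107
grip_force: 59.8
clock: 17.08
position: [0.4899, 0.1286, 0.1078]
orientation: [0.713, 0.702, 0.001, 0.001]
ft_force: [4.0, -1.5, 5.3]
width: 0.0106
grip_force: 59.7
```

Pinched firmly. I'll pull slowly to half.

```bash
python3 -m creep '[[[0,-0.04,0,0,0,0],[0,-0.09,0,0,0,0],[0,-0.14,0,0,0,0],[0,-0.19,0,0,0,0],[0,-0.24,0,0,0,0]]]'
python3 -m creep '[[[0,-0.04,0,0,0,0],[0,-0.08,0,0,0,0],[0,-0.1,0,0,0,0],[0,-0.11,0,0,0,0],[0,-0.11,0,0,0,0]]]'
python3 -m creep '[[[0,0,0,0,0,0],[0,0,0,0,0,0],[0,0,0,0,0,0]]]'
python3 - <<'E'
from h import *
from bench import imaging
ims=[]
for n,s in(("top",np.s_[150:240,100:215]),("side",np.s_[170:270,165:295])):
    c=imaging.capture(n); pickle.dump(c,open(n+"4.pkl","wb")); ims.append(cv2.resize(c["image"][s],(400,310),interpolation=cv2.INTER_CUBIC))
cv2.imwrite("pics/f.png",np.hstack(ims))
E
```

```text
clock: 17.7
position: [0.4666, 0.1289, 0.1078]
orientation: [0.713, 0.701, 0.001, 0.001]
ft_force: [7.5, -1.8, 2.5]
width: 0.0109
grip_force: 59.2
clock: 18.32
position: [0.4561, 0.129, 0.1078]
orientation: [0.713, 0.701, 0.002, 0.001]
ft_force: [8.9, -2.6, 1.8]
width: 0.0109
grip_force: 59.1
clock: 18.7
position: [0.4562, 0.129, 0.1078]
orientation: [0.713, 0.701, 0.002, 0.001]
ft_force: [9.4, -2.0, 1.0]
width: 0.0105
grip_force: 59.1
```

View pics/f.png

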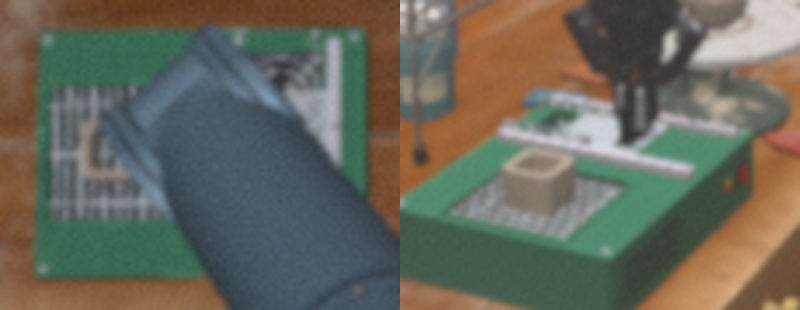

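The shutter plate has moved forward, with the handle in the fingers at (637,125) and the casting untouched. The TCP has travelled 34 mm and the 9 N pull matches half open. I'll hold over a second more and hand it in.

```bash
python3 -m creep '[[[0,-0.01,0,0,0,0],[0,-0.01,0,0,0,0],[0,-0.01,0,0,0,0],[0,-0.01,0,0,0,0],[0,-0.01,0,0,0,0]]]' >/dev/null
python3 -m creep '[[[0,0,0,0,0,0],[0,0,0,0,0,0],[0,0,0,0,0,0],[0,0,0,0,0,0],[0,0,0,0,0,0]]]' >/dev/null
python3 -m creep '[[[0,0,0,0,0,0],[0,0,0,0,0,0],[0,0,0,0,0,0],[0,0,0,0,0,0],[0,0,0,0,0,0]]]'
python3 -c "
from bench import workorder
print(workorder.sign_off())"
```

```text
clock: 20.68
position: [0.4552, 0.129, 0.1078]
orientation: [0.713, 0.701, 0.002, 0.001]
ft_force: [9.0, -2.3, 0.9]
width: 0.0105
grip_force: 59.1
the job is handed in; nothing more can be done
None
```

The job is handed in at 20.7 s, with no verdict returned: the casting stands upright and released in the middle of the grid, and the shutter is held by its handle at about 35 mm (half open) against a 9 N pull.

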